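# Seat a door rail in the drilling jig and lock the toggle clamp

### The job

With the fingertips only, push the dark wooden rail on the jig board fully home into the corner, snug against both the back fence and the end stop; slide it on the board, do not lift or tip it. Then push the clamp's upright lever over, away from the rail and past its dead point, until it snaps into lock and the clamp's rubber pad presses on the rail. Leave everything else on the bench where it is.

Things in the scene. Friction and masses are not known exactly. Their poses are not given: they have to be found in the camera images.
- jig: Plywood drilling jig fixed to the bench, a board 240 (x) x 300 (y) x 18 mm high; origin at the centre of its underside, x axis away from the robot (yaw within 0.3 rad), z up. On it stand an aluminium back fence and end stop that form a corner, and behind the fence a steel toggle clamp with a cross shaft along y at x = +80, z = 68 mm, in four steel cheeks up to z = 78 mm.
- fence (a point): Middle of the back fence's face, at x = +30, y = 0, z = 40 mm (its top edge) in the jig's frame. The fence runs along the jig's y from -135 to +135 mm, is 16 mm thick behind this face and 22 mm high above the board. Same axes as the jig.
- end_stop (a point): Point on the end stop's face, at x = 0, y = +100, z = 40 mm (its top edge) in the jig's frame. The stop runs along the jig's x from -60 to +20 mm, is 16 mm thick beyond this face and 22 mm high above the board. Same axes as the jig.
- rail: Loose dark wooden door rail, 60 (x) x 180 (y) x 32 mm high, about 0.25 kg, flat on the jig board; origin at the centre of its underside. The last 25 mm at its -y end are a pale tenon 44 mm wide, from 10 to 22 mm above its underside. Starts 15 to 35 mm from each stop, turned up to 7 degrees. Home, its origin is at x = 0, y = +10 mm in the jig's frame, axes parallel.
- lever (a joint): Clamp lever, rad. 0 = open, leaning 0.25 towards the rail (-x of the jig); grows as it goes over to +x: vertical at 0.25, dead point 0.9, locked at its stop at 1.5 (leaning 1.25). Starts at 0, held there by a spring. The spring resists up to the dead point with at most 0.55 N m, friction included (9 N at 60 mm from the shaft); past it the spring snaps the lever to the stop and holds it.
- lever_pivot (a point): Point on the cross shaft's axis in the middle of the lever's hub: x = +80, y = +40, z = 68 mm in the jig's frame. The lever swings in the jig's x-z plane through it. It is a round bar 115 mm long from here to its rounded top end; the outer 65 mm is a black rubber grip 18 mm in diameter, below it the bar is 12 mm in diameter.
- lever_grip (a point): Point on the lever's axis, in the grip, 85 mm from the pivot; it moves with the lever.
- pad: Sprung black rubber pad, 18 mm in diameter, on the free end of the steel clamp bar (82 mm long, on the same shaft, in the plane y = -15 mm of the jig); origin at the centre of its pressing face. The bar follows the lever: open it stands nearly upright, its end about 150 mm above the bench; locked, the pad presses on the rail's top at x = +5, y = -15 mm of the jig with about 3.5 N.
- glue: White glue bottle, 56 mm in diameter, 150 mm tall, standing beside the jig, to be left alone; origin at the centre of its underside.
- mug: White mug, 76 mm in diameter, 90 mm tall, beside the jig, to be left alone; origin at the centre of its underside.
- tape: Roll of tape lying flat, 90 mm in diameter, 25 mm high, to be left alone; origin at the centre of its underside.
- screwdriver: Screwdriver lying on the bench, to be left alone; origin under its middle.
- jar: Small jar, 38 mm in diameter, 45 mm tall, standing on the jig board behind the fence, to be left alone; origin at the centre of its underside.
- offcut: Pale wooden offcut 45 x 90 x 32 mm lying beside the jig, to be left alone; origin at the centre of its underside.
Mind the look-alikes: they are no part of the job. Of the things that look like the rail, the middle-sized one is meant.

How it is judged:
By the outcome, as a careful person would: the job done as asked, in the order asked, and still so for the second after the job is handed in, with the robot touching nothing.
It also fails if it takes over 64 s, if anything falls off the work surface, if the arm or the gripper's body presses on something with over 40 N, if the wrist force passes 120 N, or if a joint passes its speed limit or range.

### The arm

A 6-joint arm with a two-finger parallel gripper is mounted at the origin on the work surface. World frame = base frame: x ahead of the robot, y to its left, z up, the work surface at z = 0. Lengths are in m, angles in rad, forces in N, time in s.
With the tool pointing down it reaches from about 0.275 to 0.875 m from the base axis. Payload 12.5 kg.
Tool frame: the origin (TCP) lies at the very end of the fingers, on their centre line; the grasp point (between the pads) lies 19 mm behind it (robot.grasp_offset is the distance from the TCP to the grasp point, in m); z points along the fingers, y is the direction in which the jaws open and shut (so a half turn about z gives the same grasp; the last joint's range is limited). The gripper opens to 85 mm and grips with 20 to 120 N. Pads are 22 mm wide; open, the fingers measure 114 mm over their backs; the gripper's body (76 mm by 85 mm) begins 54 mm behind the grasp point. The pads swing forward as they close: fully open they stand 13 mm farther back than shut.
Start: joints at [-1.291, 0.351, 1.652, -0, 1.139, -0.085], TCP at [0.196, -0.514, 0.231] pointing down, gripper open.
Joint ranges: [-2.75, 2.75], [-0.79, 2.1], [0.01, 2.65], [-1.57, 4.71], [0.07, 3.14], [-2.87, 2.87]. Speed limits (rad/s): [2.22, 2.22, 2.79, 3.14, 3.14, 3.14].

### API

Orientations are given as a unit quaternion [w, x, y, z].
In Python, from rig import observe, imaging, robot gives the robot as it stands.
- The arm moves only by the tool arm_command, never from a script. Its argument "motion" is a list of rows, each a list of 2 entries, a list of its own where there are three numbers: the shift along the tool's x, y, z each as a share of 0.25 m, from -1 to 1, then the turn about the tool's z as a share of pi/2 rad, from -1 to 1. A call has 1 to 20 rows; each row is the pose to reach, as a shift and turn from the pose commanded when the call began, along the tool's axes at that moment; what a row does not reach only later rows make up. A row lasts 1/10 s, in which the tool goes at most 50 mm and 8.59 degrees, less where a joint would pass 70% of its speed; a pose out of reach is approached as far as the arm can. A call with a number of a shift or a turn outside -1 to 1 is refused whole. A call with a gripper value outside its range is refused whole. "claw" is the closure, from 0 (fully open) to 1 (shut), set as the call begins (left out, the last holds). The fingers move at their own pace and stop on an object; the grip force is fixed at half the most. Time passes only in rows, so rows that repeat a pose let the fingers close. It gives the time, the measured TCP pose, the force and the opening at its end, in the units of the state.
- observe(): the state, without advancing time (a new reading comes with each control period).
- imaging.read_camera(name): name is "scene" or "top" or "wrist"; returns a dict with "img" (400x640x3 uint8, red, green, blue), "depth" (400x640 float32, m along the optical axis (not along the pixel's ray), 0 where there is no reading), "vertical_fov" (degrees; the focal length in pixels is half the picture's height over the tangent of half this angle, whatever the lens; pixels are square), "cx", "cy" (the principal point, pixels), "R" (3x3) and "t" (3): a world point X has camera coordinates R X + t; the wrist camera has in their place "mount" (4x4, takes a point from camera to tool coordinates, whose origin is the TCP and whose axes are the flange's). Camera axes: x right, y down, z forward; pixel columns grow to the right and rows downward; lengths in m; the calibration is good to about 2 mm. A picture is of the moment at which its call begins: read the wrist's pose just before it.
- robot.close_job(): hands the job in, once; it reports no verdict.
The state is a dict: "time": time; "joint_positions": joint angles; "qd": joint speeds; "joint_efforts": joint torques, N m; "tcp_pos": TCP position; "ee_rot": TCP orientation; "wrist_force": force on the tool from outside, world axes, zero at the start; "ft_torque": the same for the moment, N m; "grip_width": finger opening in m.
Only numpy, scipy, OpenCV 4.12 (cv2) and the standard library are available. Lean on these libraries where they do the work, as an engineer would, in place of code of your own. Each camera call takes 0.05 s, during which the arm holds its last target. There are 200 camera calls.

## Working session

There is one attempt and no reset: what is moved stays moved. The work goes in short steps, Python scripts to look and compute and a tool call to move; the robot and the scene stay as the last step left them, time stands still between calls to the robot, and variables do not carry over. Pictures are saved under pics/ and viewed, about 8 in all and at most 12, crops included, and the job is handed in when it is done.

Besides the shell and the picture viewer there is one more tool, called after "Emit:" in YAML: its name, and indented under it one key for each argument. arm_command: Moves the arm, as the interface text tells. Shift numbers are shares of 0.25 m and turn numbers shares of pi/2 rad, none past 1 either way. Its arguments: {"type":"object","properties":{"motion":{"type":"array","items":{"type":"array"}},"claw":{"type":"number"}},"required":["motion"]}

```bash
ls; mkdir -p pics
cat > h.py <<'E'
import numpy as np, cv2
from rig import observe, imaging, robot
def cam(n):
    c=imaging.read_camera(n); c['f']=200/np.tan(np.radians(c['vertical_fov']/2)); return c
def world(c,u,v,z=None):
    d=np.array([(u-c['cx'])/c['f'],(v-c['cy'])/c['f'],1.]); R=np.array(c['R']);t=np.array(c['t'])
    if z is None:
        return R.T@(d*c['depth'][int(v),int(u)]-t)
    o=-R.T@t; r=R.T@d; return o+r*(z-o[2])/r[2]
def proj(c,X):
    p=np.array(c['R'])@np.array(X)+np.array(c['t']); return c['f']*p[0]/p[2]+c['cx'],c['f']*p[1]/p[2]+c['cy']
def cloud(c):
    v,u=np.mgrid[:400,:640]; D=c['depth']
    P=np.stack([(u-c['cx'])/c['f']*D,(v-c['cy'])/c['f']*D,D],-1)
    return (P-np.array(c['t']))@np.array(c['R'])
def save(n,im,s=1):
    cv2.imwrite('pics/'+n,cv2.resize(im[...,::-1],None,fx=s,fy=s,interpolation=cv2.INTER_CUBIC))
E
python3 - <<'E'
from h import *
for n in('top','scene'):
    c=cam(n); save(n+'0.png',c['img'],1.25); np.savez(n+'0.npz',**c); print(n,c['f'],c['cx'],c['cy'],c['R'],c['t'])
print(observe())
E
```

```text
pics
top 470.1877652988161 317.35025550081485 204.38799241047326 [[-0.02347503 -0.99969784  0.00729105]
 [-0.99242451  0.02242327 -0.12079237]
 [ 0.12059239 -0.01007142 -0.99265102]] [0.06037766 0.43665619 1.52879135]
scene 434.6034421653088 319.6298754312643 203.24438533396855 [[-0.73098865  0.6823149   0.010098  ]
 [ 0.48996629  0.53510348 -0.68818406]
 [-0.47496172 -0.49810705 -0.72546587]] [ 0.27651924 -0.18478192  1.3672705 ]
{'time': 0.1, 'joint_positions': array([-1.29060447e+00,  3.51156982e-01,  1.65230546e+00,  4.07534819e-06,
        1.13908628e+00, -8.46195115e-02]), 'qd': array([-1.69533138e-03, -1.77940615e-03, -8.35848959e-04, -5.39439467e-05,
       -4.01260637e-04, -1.57479621e-04]), 'joint_efforts': array([-1.11730046e-04, -5.06834543e+01, -2.91874284e+01, -1.20621985e-04,
        2.60143759e-03,  2.42774121e-05]), 'tcp_pos': array([ 0.19616577, -0.51354154,  0.23084692]), 'ee_rot': array([-4.75928460e-04,  9.83410200e-01,  1.81395011e-01, -4.48289362e-05]), 'wrist_force': array([ 0.81743257,  0.08775601, -0.53832799]), 'ft_torque': array([ 0.04146499, -0.01641973, -0.06849475]), 'grip_width': 0.08531176611530276}
```

View pics/top0.png

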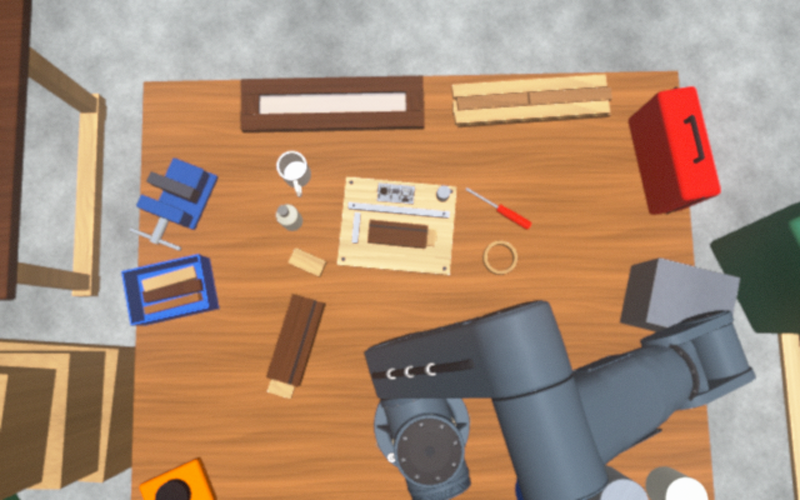

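View pics/scene0.png

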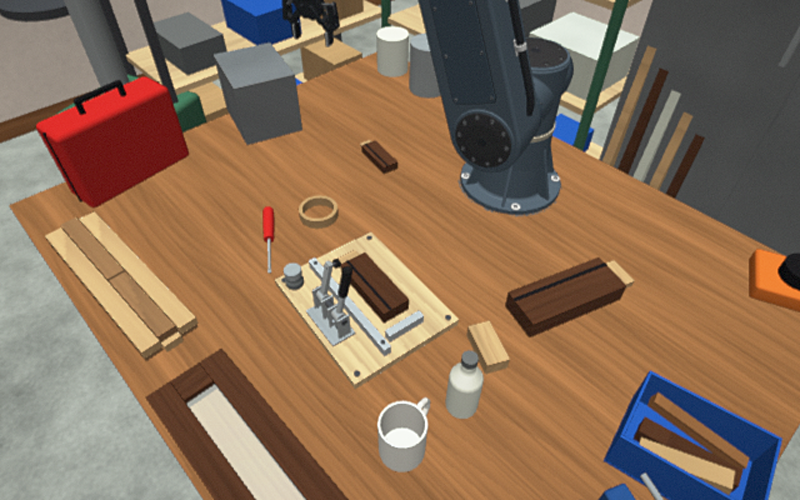

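The top picture shows the jig at about (398,225) with the rail at (400,233) on it, the end stop on its left (+y) and the clamp behind the fence. The scene picture agrees: lever upright, glue, mug and offcut on the +y side. I'll enlarge the jig next.

Run:
```python
from h import *
c=dict(np.load('top0.npz')); save('crop1.png',c['img'][130:230,255:380],6.4)
```

```text
(no output)
```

View pics/crop1.png

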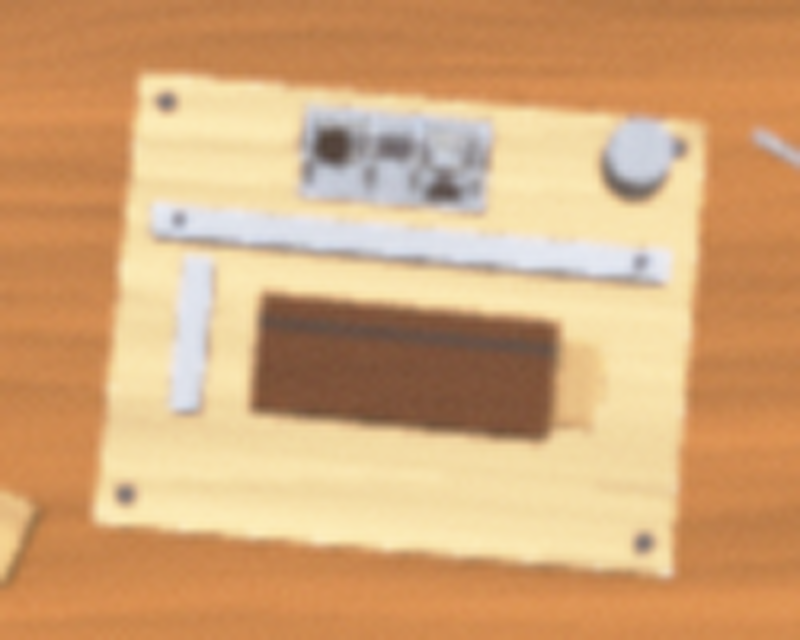

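```bash
cat > m.py <<'E'
from h import *
c=dict(np.load('top0.npz'))
def cp(x,y): return 255+x/6.4-.42,130+y/6.4-.42
def fit(local,pix,z):
    W=np.array([world(c,*cp(*p),z)[:2] for p in pix]); L=np.array(local,float)/1000
    lc,wc=L.mean(0),W.mean(0); A=L-lc;B=W-wc
    th=np.arctan2((A[:,0]*B[:,1]-A[:,1]*B[:,0]).sum(),(A*B).sum())
    R=np.array([[np.cos(th),-np.sin(th)],[np.sin(th),np.cos(th)]]); o=wc-R@lc
    print('res mm',np.round((W-(L@R.T+o))*1000,1).tolist(),'origin',o.round(4),'yaw',th.round(4)); return o,R,th
print('jig board'); J=fit([(120,150),(120,-150),(-120,-150),(-120,150)],[(140,75),(706,123),(672,575),(95,523)],.018)
print('fence'); F=fit([(46,135),(46,-135),(30,-135),(30,135)],[(155,202),(670,250),(666,283),(151,235)],.040)
print('rail'); r=fit([(30,90),(30,-65),(-30,-65),(-30,90)],[(262,294),(560,321),(550,438),(252,410)],.050)
def tojig(w): return J[1].T@(np.array(w)[:2]-J[0])
def tow(p): return J[1]@(np.array(p)/1000)+J[0]
if __name__=='__main__':
    print('rail in jig',tojig(r[0])*1000,np.degrees(r[2]-J[2]))
    for x,y in ((-75,0),(80,40)): print((x,y),tow((x,y)))
    print(imaging.read_camera('wrist')['mount'], robot.grasp_offset)
    P=cloud(c); i,j=[int(v) for v in cp(400,380)][::-1]; print('depth rail top',P[i,j]); print('board', P[int(130+490/6.4),int(255+400/6.4)])
E
python3 m.py
```

```text
jig board
res mm [[-0.6, -0.0], [0.1, 0.2], [-0.1, -0.1], [0.7, -0.1]] origin [0.5215 0.0474] yaw -0.1104
fence
res mm [[0.6, -1.5], [0.9, 0.9], [-0.5, 1.7], [-0.9, -1.0]] origin [0.5215 0.0475] yaw -0.1166
rail
res mm [[0.1, -0.7], [0.4, 1.0], [-0.3, 1.0], [-0.2, -1.4]] origin [0.4918 0.0346] yaw -0.1145
rail in jig [-28.08510403 -16.04386525] -0.23614536087144117
(-75, 0) [0.44696026 0.0556983 ]
(80, 40) [0.60542278 0.07838375]
[[ 3.08360230e-04 -9.47841349e-01 -3.18742346e-01  8.22997851e-02]
 [ 9.99999149e-01  6.96283623e-04 -1.10310552e-03  1.00702190e-03]
 [ 1.26750410e-03 -3.18741734e-01  9.47840757e-01 -1.43407332e-01]
 [ 0.00000000e+00  0.00000000e+00  0.00000000e+00  1.00000000e+00]] 0.0187
depth rail top [0.48957741 0.05038783 0.04660668]
board [0.43297932 0.05155676 0.0229526 ]
```

Emit:
arm_command:
  motion:
    - [[0,0,-0.16],0]
    - [[0.85,-0.87,-0.16],-0.85]
    - [[0.85,-0.87,-0.16],-0.85]
    - [[0.85,-0.87,-0.16],-0.85]
    - [[0.85,-0.87,-0.16],-0.85]
    - [[0.85,-0.87,-0.16],-0.85]
    - [[0.85,-0.87,-0.16],-0.85]
    - [[0.85,-0.87,-0.16],-0.85]
    - [[0.85,-0.87,-0.16],-0.85]
    - [[0.85,-0.87,-0.16],-0.85]
    - [[0.85,-0.87,-0.16],-0.85]
    - [[0.85,-0.87,-0.16],-0.85]
    - [[0.85,-0.87,-0.16],-0.85]
    - [[0.85,-0.87,-0.16],-0.85]
  claw: 0.4

```text
time: 1.55
tcp_pos: [0.3171, -0.2349, 0.2713]
ee_rot: [-0.0, 0.661, 0.751, -0.0]
wrist_force: [0.4, 0.1, -0.1]
grip_width: 0.0513
```

```bash
cat > go.py <<'E'
# usage: go.py jx jy z(mm): prints shares for the move to that jig-frame place, jaws along jig y, camera to -x
import sys; from h import *
from scipy.spatial.transform import Rotation as Ro
O=np.array([.5215,.0475]);Y=-.112;R2=np.array([[np.cos(Y),-np.sin(Y)],[np.sin(Y),np.cos(Y)]])
s=observe(); q=s['ee_rot']; R=Ro.from_quat([*q[1:],q[0]]).as_matrix(); p=s['tcp_pos']
yaw=np.arctan2(R[1,0],R[0,0])
print('t',s['time'],'tcp jig mm',(R2.T@(p[:2]-O)*1e3).round(1),'z',round(p[2]*1e3,1),'yaw-jig',round(yaw-Y,4),'F jig',(R2.T@s['wrist_force'][:2]).round(2),s['wrist_force'][2].round(2),'w',s['grip_width'])
if len(sys.argv)>1:
    a=[float(v) for v in sys.argv[1:4]]
    d=np.array([*(R2@np.array(a[:2])/1e3+O),a[2]/1e3])-p
    t=(yaw-(Y+np.pi)+np.pi)%(2*np.pi)-np.pi
    print('share',(R.T@d/.25).round(3),'turn',round(t/(np.pi/2),4))
E
python3 go.py -85 -12 150
```

```text
t 1.55 tcp jig mm [-171.6 -303.5] z 271.3 yaw-jig 1.8098 F jig [0.38 0.17] -0.12 w 0.051311379956513144
share [1.051 0.612 0.485] turn -0.8478
```

Emit:
arm_command:
  motion:
    - [[1,0.61,0.25],-0.848]
    - [[1,0.61,0.25],-0.848]
    - [[1,0.61,0.25],-0.848]
    - [[1,0.61,0.25],-0.848]
    - [[1,0.61,0.25],-0.848]
    - [[1,0.61,0.25],-0.848]
    - [[1,0.61,0.25],-0.848]
    - [[1,0.61,0.25],-0.848]
    - [[1,0.61,0.25],-0.848]
    - [[1,0.61,0.25],-0.848]
    - [[1,0.61,0.25],-0.848]
    - [[1,0.61,0.25],-0.848]

```text
time: 2.75
tcp_pos: [0.4362, 0.0326, 0.2088]
ee_rot: [0.0, 0.057, 0.998, 0.0]
wrist_force: [0.4, -0.1, -0.2]
grip_width: 0.0511
```

```bash
python3 go.py -85 -12 26; python3 -c "
from h import *
save('w1.png',cam('wrist')['img'],1)"
```

```text
t 2.75 tcp jig mm [-83.1 -24.3] z 208.8 yaw-jig 3.1403 F jig [ 0.36 -0.03] -0.2 w 0.051064542080999566
share [0.008 0.049 0.731] turn -0.0008
```

View pics/w1.png

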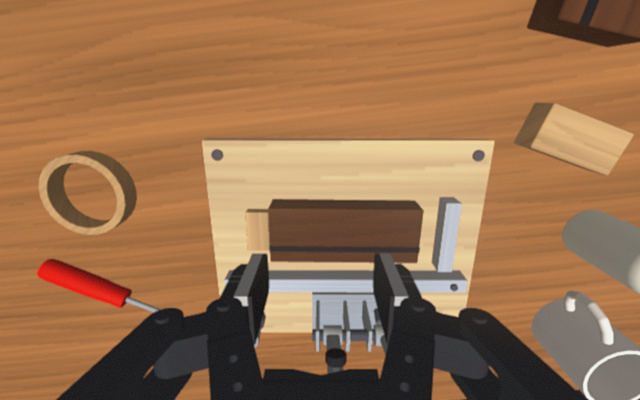

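The wrist view shows the board, the rail at (335,232) with its tenon at (258,230), the stop at (448,235), and both fingertips straddling the fence line, clear of everything. Now I'll descend in front of the rail.

Emit:
arm_command:
  motion:
    - [[0.008,0.05,0.2],0]
    - [[0.008,0.05,0.4],0]
    - [[0.008,0.05,0.58],0]
    - [[0.008,0.05,0.68],0]
    - [[0.008,0.05,0.735],0]
    - [[0.008,0.05,0.735],0]
    - [[0.008,0.05,0.735],0]

```text
time: 3.5
tcp_pos: [0.4358, 0.0454, 0.0254]
ee_rot: [0.0, 0.055, 0.998, 0.0]
wrist_force: [1.0, 0.5, 1.0]
grip_width: 0.0511
```

```bash
python3 go.py -41 -12 25
```

```text
t 3.5 tcp jig mm [-84.9 -11.7] z 25.4 yaw-jig 3.1429 F jig [0.95 0.57] 1.04 w 0.05106552753588117
share [-0.176 -0.001  0.002] turn 0.0008
```

Emit:
arm_command:
  motion:
    - [[-0.03,0,0],0]
    - [[-0.05,0,0],0]
    - [[-0.065,0,0],0]
    - [[-0.08,0,0],0]
    - [[-0.095,0,0],0]
    - [[-0.11,0,0],0]
    - [[-0.125,0,0],0]
    - [[-0.14,0,0],0]
    - [[-0.15,0,0],0]
    - [[-0.155,0,0],0]
    - [[-0.16,0,0],0]
    - [[-0.16,0,0],0]

```text
time: 4.7
tcp_pos: [0.4755, 0.041, 0.025]
ee_rot: [0.0, 0.055, 0.998, 0.0]
wrist_force: [-1.0, -0.3, 0.6]
grip_width: 0.0512
```

```bash
python3 go.py -41 -12 25;  python3 -c "
from h import *
save('w2.png',cam('wrist')['img'],1)"
```

```text
t 4.7 tcp jig mm [-45.  -11.6] z 25.0 yaw-jig 3.1439 F jig [-0.96 -0.37] 0.63 w 0.051230101203068736
share [-0.016 -0.002  0.   ] turn 0.0015
```

View pics/w2.png

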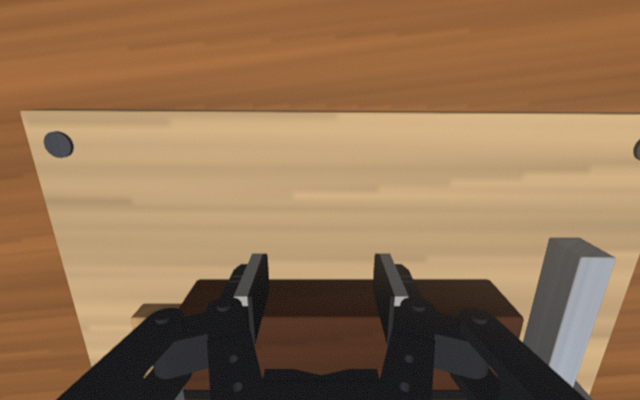

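The fingers are against the rail's near face and the rail has gone forward; its edge looks parallel to the board edge. I'll push on to the fence.

Emit:
arm_command:
  motion:
    - [[-0.008,0,0],0]
    - [[-0.012,0,0],0]
    - [[-0.016,0,0],0]
    - [[-0.016,0,0],0]

```text
time: 5.15
tcp_pos: [0.4795, 0.0406, 0.0251]
ee_rot: [0.0, 0.055, 0.998, -0.0]
wrist_force: [-0.6, 0.6, -0.4]
grip_width: 0.0513
```

```bash
python3 go.py -41 -12 25
```

```text
t 5.15 tcp jig mm [-40.9 -11.6] z 25.1 yaw-jig 3.144 F jig [-0.63  0.58] -0.42 w 0.05126278114180879
share [ 0.    -0.002  0.   ] turn 0.0015
```

Emit:
arm_command:
  motion:
    - [[-0.004,0,0],0]
    - [[-0.006,0,0],0]
    - [[-0.008,0,0],0]
    - [[-0.008,0,0],0]

```text
time: 5.55
tcp_pos: [0.4804, 0.0405, 0.025]
ee_rot: [-0.001, 0.055, 0.998, 0.0]
wrist_force: [-6.5, 1.4, 4.7]
grip_width: 0.051
```

```bash
python3 go.py -41 -12 25
```

```text
t 5.55 tcp jig mm [-40.1 -11.6] z 25.0 yaw-jig 3.1439 F jig [-6.6   0.64] 4.74 w 0.05101659283394353
share [ 0.004 -0.002 -0.   ] turn 0.0014
```

Emit:
arm_command:
  motion:
    - [[0.08,0,0],0]
    - [[0.1,0,-0.12],0]
    - [[0.1,0,-0.22],0]
    - [[0.1,-0.18,-0.22],0]
    - [[0,-0.35,-0.22],0]
    - [[-0.1,-0.5,-0.22],0]
    - [[-0.164,-0.5,-0.22],0]
    - [[-0.164,-0.5,-0.22],0]
    - [[-0.164,-0.5,-0.12],0]
    - [[-0.164,-0.5,-0.04],0]
    - [[-0.164,-0.5,0],0]
    - [[-0.164,-0.5,0.004],0]
    - [[-0.164,-0.5,0.004],0]
  claw: 1

```text
time: 6.85
tcp_pos: [0.5085, -0.0881, 0.0245]
ee_rot: [0.0, 0.055, 0.999, -0.0]
wrist_force: [-0.1, 0.3, 0.7]
grip_width: -0.0001
```

```bash
python3 go.py 0 -95 25;  python3 -c "
from h import *
save('w3.png',cam('wrist')['img'],1)"
```

```text
t 6.85 tcp jig mm [   2.2 -136.2] z 24.5 yaw-jig 3.1445 F jig [-0.18  0.33] 0.71 w -0.00010868182637576166
share [ 0.008  0.165 -0.002] turn 0.0019
```

View pics/w3.png

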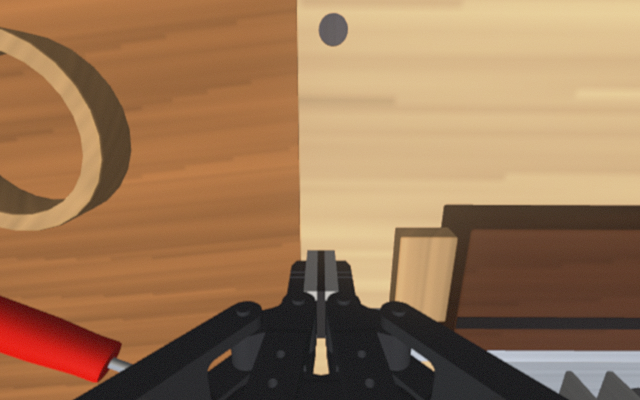

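The closed fingers stand just to the left of the tenon end at (398,280), centred on it, with the rail along the fence. Now the push along +y.

Emit:
arm_command:
  motion:
    - [[0.008,0.03,0],0]
    - [[0.008,0.05,0],0]
    - [[0.008,0.065,0],0]
    - [[0.008,0.08,0],0]
    - [[0.008,0.095,0],0]
    - [[0.008,0.11,0],0]
    - [[0.008,0.122,0],0]
    - [[0.008,0.134,0],0]
    - [[0.008,0.142,0],0]
    - [[0.008,0.15,0],0]
    - [[0.008,0.15,0],0]

```text
time: 8.0
tcp_pos: [0.5105, -0.0506, 0.024]
ee_rot: [-0.0, 0.055, 0.999, 0.0]
wrist_force: [0.4, -0.8, 0.4]
grip_width: 0.0002
```

```bash
python3 go.py 0 -95 25
```

```text
t 8.0 tcp jig mm [ -0.  -98.7] z 24.0 yaw-jig 3.144 F jig [ 0.47 -0.75] 0.44 w 0.00019277504142288794
share [-0.     0.015 -0.004] turn 0.0016
```

Emit:
arm_command:
  motion:
    - [[0,0.006,0],0]
    - [[0,0.012,0],0]
    - [[0,0.016,0],0]
    - [[0,0.02,0],0]
    - [[0,0.02,0],0]

```text
time: 8.5
tcp_pos: [0.511, -0.0457, 0.024]
ee_rot: [-0.0, 0.055, 0.999, 0.0]
wrist_force: [-0.4, -0.5, -0.6]
grip_width: 0.0001
```

```bash
python3 go.py 0 -93 25
```

```text
t 8.5 tcp jig mm [ -0.  -93.8] z 24.0 yaw-jig 3.144 F jig [-0.36 -0.59] -0.63 w 0.0001157700342968271
share [-0.     0.003 -0.004] turn 0.0016
```

Emit:
arm_command:
  motion:
    - [[0,0.006,0],0]
    - [[0,0.012,0],0]
    - [[0,0.016,0],0]
    - [[0,0.016,0],0]

```text
time: 8.9
tcp_pos: [0.5113, -0.0423, 0.024]
ee_rot: [-0.0, 0.055, 0.999, -0.0]
wrist_force: [-1.5, -7.1, 0.1]
grip_width: -0.0
```

```bash
python3 go.py 0 -93 25
```

```text
t 8.9 tcp jig mm [ -0.1 -90.4] z 24.0 yaw-jig 3.1445 F jig [-0.66 -7.22] 0.07 w -2.4056040681352436e-05
share [-0.    -0.011 -0.004] turn 0.0018
```

Emit:
arm_command:
  motion:
    - [[0,-0.06,0],0]
    - [[0,-0.06,-0.12],0]
    - [[0.1,-0.06,-0.22],0]
    - [[0.26,0.1,-0.22],0]
    - [[0.26,0.25,-0.22],0]
    - [[0.26,0.41,-0.22],0]
    - [[0.26,0.41,-0.22],0]
    - [[0.26,0.41,-0.1],0]
    - [[0.26,0.41,-0.02],0]
    - [[0.26,0.41,-0.002],0]
    - [[0.23,0.41,-0.002],0]
    - [[0.2,0.41,-0.002],0]
    - [[0.18,0.41,-0.002],0]
    - [[0.17,0.41,-0.002],0]
    - [[0.162,0.41,-0.002],0]
    - [[0.156,0.41,-0.002],0]
    - [[0.15,0.41,-0.002],0]
    - [[0.15,0.41,-0.002],0]
  claw: 0.4

```text
time: 10.7
tcp_pos: [0.4832, 0.0642, 0.0243]
ee_rot: [-0.003, 0.055, 0.998, -0.0]
wrist_force: [-9.6, 0.6, 7.3]
grip_width: 0.0513
```

```bash
python3 go.py -40 12 25;  python3 -c "
from h import *
save('w4.png',cam('wrist')['img'],1)"
```

```text
t 10.7 tcp jig mm [-39.9  12.3] z 24.3 yaw-jig 3.1437 F jig [-9.6  -0.48] 7.34 w 0.05131090007176167
share [ 0.    -0.001 -0.003] turn 0.0014
```

View pics/w4.png

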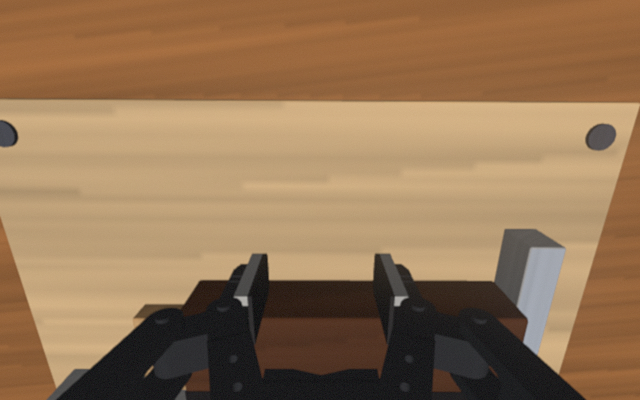

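The rail edge is parallel and its +y end meets the stop at about (510,300); the push force was about 9.6 N against the fence. Next I'll back off and go to the lever.

Emit:
arm_command:
  motion:
    - [[0.08,0,0],0]
    - [[0.1,0,-0.12],0]
    - [[0.1,0,-0.28],0]
    - [[0.1,0.06,-0.42],0]
    - [[0.05,0.111,-0.42],0]
    - [[-0.1,0.111,-0.42],0]
    - [[-0.2,0.111,-0.42],0]
    - [[-0.22,0.111,-0.42],0]
    - [[-0.22,0.111,-0.42],0]
  claw: 1

```text
time: 11.65
tcp_pos: [0.543, 0.0856, 0.1292]
ee_rot: [-0.0, 0.055, 0.998, -0.0]
wrist_force: [-0.3, -1.3, 0.6]
grip_width: -0.0003
```

```bash
python3 go.py 140 40 130;  python3 -c "
from h import *
c=cam('scene'); save('s2.png',c['img'][140:330,180:400],3.2)"
```

```text
t 11.65 tcp jig mm [17.1 40.2] z 129.2 yaw-jig 3.1438 F jig [-0.12 -1.28] 0.63 w -0.00030188581892296454
share [-0.491 -0.002 -0.003] turn 0.0014
```

View pics/s2.png

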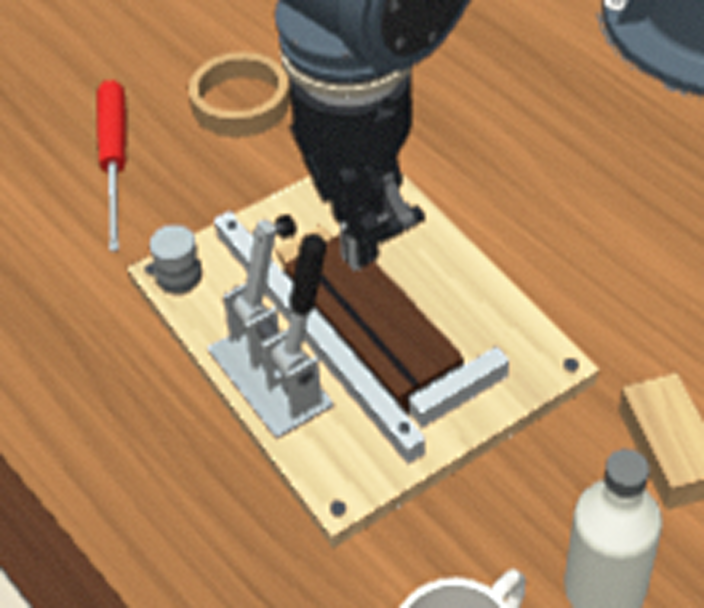

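The rail sits in the corner, touching the fence and the stop at (412,395); the lever's black grip is at (310,265), just behind the fingers. Next, push the lever, slightly offset in +y to stay clear of the clamp bar.

Emit:
arm_command:
  motion:
    - [[0,0.024,-0.035],0]
    - [[-0.05,0.024,-0.035],0]
    - [[-0.09,0.024,-0.035],0]
    - [[-0.13,0.024,-0.035],0]
    - [[-0.17,0.024,-0.035],0]
    - [[-0.21,0.024,-0.035],0]
    - [[-0.25,0.024,-0.035],0]
    - [[-0.28,0.024,-0.035],0]
    - [[-0.28,0.024,-0.035],0]

```text
time: 12.6
tcp_pos: [0.6129, 0.0841, 0.1378]
ee_rot: [-0.001, 0.055, 0.998, -0.0]
wrist_force: [-2.6, -0.8, -0.7]
grip_width: 0.0
```

```bash
python3 go.py 130 46 138
```

```text
t 12.6 tcp jig mm [86.8 46.6] z 137.8 yaw-jig 3.1439 F jig [-2.46 -1.06] -0.75 w 2.6348374182825108e-05
share [-0.173 -0.003 -0.001] turn 0.0015
```

Emit:
arm_command:
  motion:
    - [[-0.03,0,0],0]
    - [[-0.06,0,0],0]
    - [[-0.09,0,0],0]
    - [[-0.12,0,0],0]
    - [[-0.15,0,0],0]
    - [[-0.175,0,0],0]
    - [[-0.2,0,0],0]
    - [[-0.2,0,0],0]
    - [[-0.2,0,0],0]

```text
time: 13.5
tcp_pos: [0.663, 0.0785, 0.1382]
ee_rot: [-0.0, 0.055, 0.998, -0.0]
wrist_force: [-0.2, 0.3, 0.5]
grip_width: 0.0003
```

```bash
python3 go.py 60 46 200;  python3 -c "
from h import *
c=cam('scene'); save('s3.png',c['img'][140:330,180:400],3.2)"
```

```text
t 13.5 tcp jig mm [137.2  46.6] z 138.2 yaw-jig 3.1439 F jig [-0.19  0.23] 0.47 w 0.00027602294855006267
share [ 0.309 -0.002 -0.247] turn 0.0015
```

View pics/s3.png

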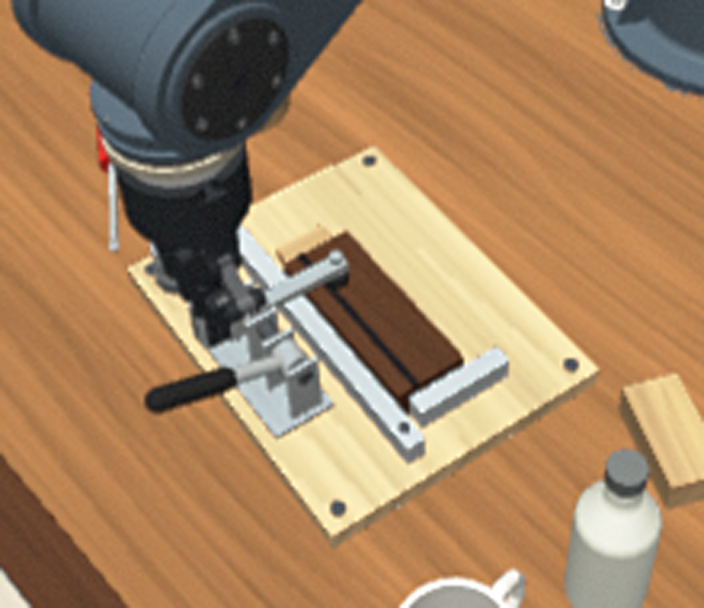

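The lever lies over at (200,385) and the pad is on the rail at (340,265). I'll retreat straight up and aside, then check.

Emit:
arm_command:
  motion:
    - [[0,0,-0.2],0]
    - [[0,0,-0.4],0]
    - [[0,0,-0.45],0]
    - [[0.3,-0.3,-0.45],0]
    - [[0.6,-0.6,-0.45],0]
    - [[0.8,-1,-0.45],0]
    - [[0.8,-1,-0.45],0]
    - [[0.8,-1,-0.45],0]
    - [[0.8,-1,-0.45],0]
    - [[0.8,-1,-0.45],0]
    - [[0.8,-1,-0.45],0]

```text
time: 14.65
tcp_pos: [0.4352, -0.1496, 0.2508]
ee_rot: [-0.0, 0.056, 0.998, -0.0]
wrist_force: [1.1, 0.7, 0.3]
grip_width: 0.0002
```

```bash
python3 go.py;  python3 -c "
from h import *
c=cam('top'); np.savez('top1.npz',**c); save('top1.png',c['img'][130:230,255:380],6.4)
c=cam('scene'); save('s4.png',c['img'],1.25)"
```

```text
t 14.65 tcp jig mm [ -63.7 -205.5] z 250.8 yaw-jig 3.1411 F jig [1.02 0.77] 0.25 w 0.00015852161177130013
```

View pics/top1.png

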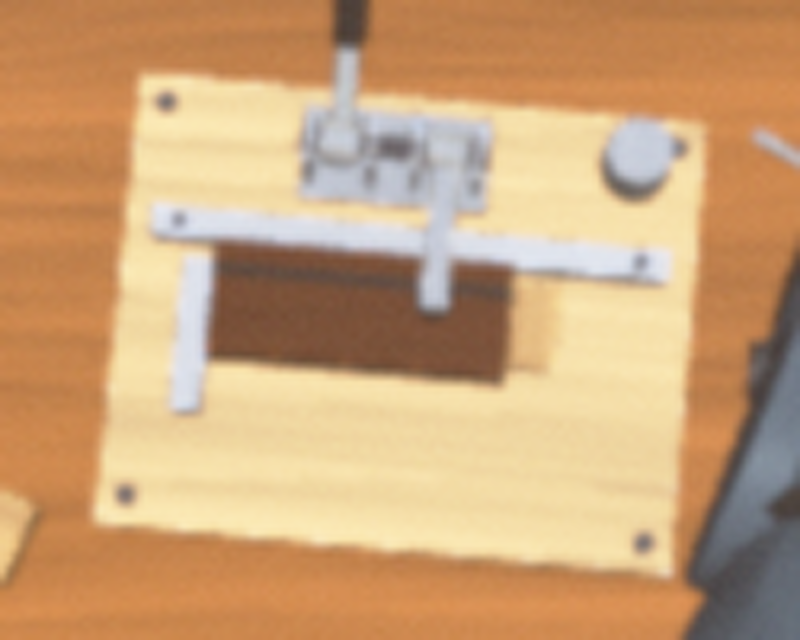

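View pics/s4.png

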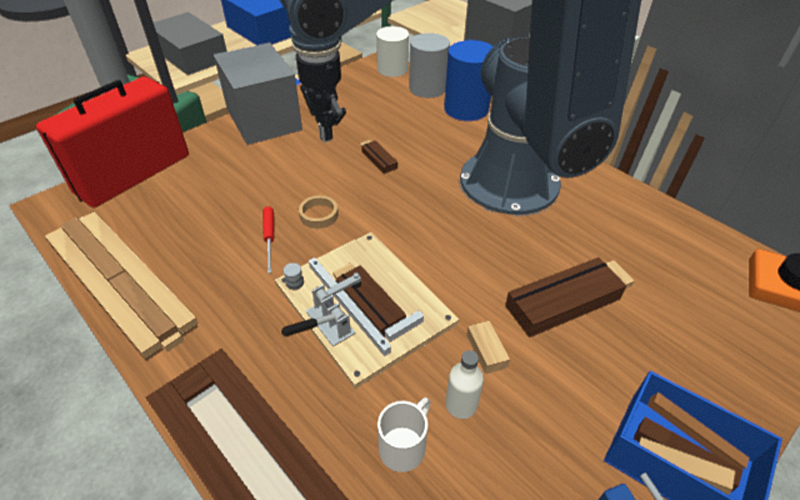

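The top crop shows the rail flush to the fence (edge along y≈250) and to the stop (x≈213), with the lever locked over and the pad bar on the rail at (433,300). The scene view shows everything else where it was and the arm clear. I'll hand it in.

```bash
python3 -c "
from h import *
print(robot.close_job(), observe()['time'])"
```

```text
the job is handed in; nothing more can be done
the job is handed in; nothing more can be done
```

The rail is home in the corner and the clamp is locked on it. I handed the job in with the robot clock at about 15 s of the 64 s allowed.

- **Rail:** I slid it along the board with the fingertips only. I pushed it to the fence, then to the end stop, then against the fence again. Contact showed as about 7 N at the stop and 10 N at the final fence push.
- **Clamp:** I pushed the lever over past its dead point with closed fingers and it snapped to its stop. The wrist force afterwards was near zero.
- **Last checks:** The final top and scene pictures show the rail flush with both stops and the lever locked over. The pad is on the rail, everything else looks where it was, and the arm is clear. I judged these by eye and did not measure the rail's final pose. No check failed or disagreed.

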